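Fit the spindle of a two-cheek tape holder

ROBOT

A 7-joint arm with a two-finger parallel gripper is mounted at the origin on a cart in front of the work surface, level with it; the furniture and walls round the work are solid. World frame = base frame: x ahead of the robot, y to its left, z up, the work surface at z = 0. Lengths are in m, angles in rad, forces in N, time in s.
With the tool pointing down it reaches from about 0.425 to 0.975 m from the base axis. Payload 16.7 kg.
Tool frame: the origin (TCP) lies at the very end of the fingers, on their centre line; the grasp point (between the pads) lies 19 mm behind it; z points along the fingers, y is the line along which they close (so a half turn about z gives the same grasp; the last joint's range is limited). The gripper opens to 85 mm and grips with 20 to 120 N. Pads are 22 mm wide; open, the fingers measure 114 mm over their backs; the gripper's body (76 mm by 85 mm) begins 54 mm behind the grasp point. The pads swing forward as they close: fully open they stand 13 mm farther back than shut.
Start: joints at [1.169, 0.426, 0.074, 1.606, -0.034, 1.111, -0.067], TCP at [0.169, -0.654, 0.231] pointing down, gripper open.
Joint ranges: [-2.85, 2.85], [-0.5, 2.14], [-1.23, 1.37], [0.21, 2.46], [-1.02, 4.16], [0.16, 2.05], [-2.73, 2.73]. Speed limits (rad/s): [1.89, 1.89, 2.39, 2.39, 3.01, 3.01, 3.01].

INTERFACE

Orientations are given as a 3x3 rotation matrix whose columns are the frame's x, y, z axes.
In Python, from bench import get_state, vision, ticket gives the robot as it stands.
- The arm moves only by the tool arm_command, never from a script. Its argument "deltas" is one flat list of numbers, 5 for each row, row after row: the opening, from 0 (shut) to 1 (fully open), then the shift along the tool's x, y, z in mm, then the turn about the tool's z in rad. A call has 1 to 10 rows; each row shifts and turns the commanded pose from where the row before left it, along the tool's axes as they then stand; what a row does not reach is not made up. A row lasts 1/12 s, in which the tool goes at most 41.7 mm and 7.16 degrees, less where a joint would pass 70% of its speed; a pose out of reach is approached as far as the arm can. A call with a gripper value outside its range is refused whole. The fingers move at their own pace and stop on an object; "newtons" is the grip in N (left out, the last holds). Time passes only in rows, so rows that do not move let the fingers close. It gives the time, the measured TCP pose, the force, the opening and the grip force at its end, in the units of the state.
- get_state(): the state, without advancing time (a new reading comes with each control period).
- vision.snapshot(name): name is "side" or "top" or "wrist"; returns the picture (384x512x3 uint8, blue, green, red); there is no depth.
- vision.camera_params(name): a dict with "fx", "fy", "cx", "cy" (pixels), "R" (3x3) and "t" (3): a world point X has camera coordinates R X + t; the wrist camera has in their place "T_tool_cam" (4x4, takes a point from camera to tool coordinates, whose origin is the TCP and whose axes are the flange's). Camera axes: x right, y down, z forward; pixel columns grow to the right and rows downward; lengths in m; the calibration is good to about 2 mm. A picture is of the moment at which its call begins: read the wrist's pose just before it. camera_params takes no time and is no camera call.
- ticket.sign_off(): hands the job in; it is judged then, once.
The state is a dict: "t": time; "qpos": joint angles; "joint_velocities": joint speeds; "tau": joint torques, N m; "eef_pos": TCP position; "ee_rot": TCP orientation; "wrist_force": force on the tool from outside, world axes, zero at the start; "torque": the same for the moment, N m; "width": finger opening in m; "grip_force": force on a finger pad.
Only numpy, scipy, OpenCV 4.12 (cv2) and the standard library are available. Lean on these libraries where they do the work, as an engineer would, in place of code of your own. Each camera call takes 0.05 s, during which the arm holds its last target. There are 200 camera calls.

TASK

The desk tape holder has to get its spindle back: first slide its loose cheek fully home towards the rolls, then take the spindle from its wooden rest and thread its plain end through the loose cheek, the rolls and the fixed cheek, until at least a centimetre of it stands out beyond the fixed cheek. Finish still gripping the spindle there, steady and in line with the holes without leaning hard on them, with the cheek still home, so that I can screw the end nut on. Leave the mug, the stapler, the eraser and the glue tube where they are.

Things in the scene. Friction and masses are not known exactly. Their poses are not given: they have to be found in the camera images.
- holder: Wooden tape holder fixed to the desk: base 90 (x) x 170 (y, -110 to +60) x 14 mm, two upright cheeks 110 mm high with a 17 mm hole each, on one line (bore axis) along the holder's y at x = 0, 80 mm up. Origin: at desk level, midway between the cheeks when closed; z up. Two fixed white tape rolls (58 mm, bore 26 mm) sit on the bore axis between the cheeks, y = -13 to +13.
- cheek (a joint): Slide of the loose cheek along the holder's y, in m: 0 = fully home against its stop, growing as the cheek stands farther out towards -y (at most 0.060). It stays where it is left; pushing it takes about 3 to 4 N.
- near_bore (a point): Centre of the loose cheek's hole on its outer (-y) face, 80 mm above the desk; moves with the cheek. Cheek: 60 mm wide (x), 14 mm thick, spans holder y = -34 to -20 when home; hole edges chamfered 2 mm, thin steel ring round the hole; foot 80 (x) x 22 (y) mm, up to 31 mm above the desk, hardly proud of the outer face. Axes as the holder's.
- far_bore (a point): Centre of the fixed cheek's hole on its outer (+y) face, 80 mm above the desk, at holder y = +34. This cheek spans holder y = +20 to +34, otherwise like the loose one. Axes as the holder's.
- spindle: Steel rod, 12 mm diameter, 160 mm long, with a black round knob (24 mm diameter, 22 mm long) on one end; about 90 g. Origin: on the axis, midway along the steel; y points to the plain end (tapered 5 mm). It lies level and loose in the rest's notches, axis 36 mm above the desk; posts (8 mm wide) carry it at y = +55 and -25; the stretch y = -75 to -35 is free for fingers. Lift straight up.
- spindle_tip (a point): Centre of the spindle's plain end, 80 mm from its origin. Axes as the spindle's.
- spindle_shoulder (a point): Where the knob begins, on the rod's axis, 80 mm from the origin on the other side (y = -80).
- rest: Fixed dark wooden rest: base 40 (x) x 100 (y) x 10 mm, two notched posts at y = -40 and +40, 40 mm high at most. Origin: centre of its underside; the spindle lies along its y, plain end towards +y, with the spindle's origin at about y = -15.
- mug: Spotted white mug, 82 mm wide, 91 mm high, bystander; origin at the centre of its underside.
- stapler: Blue and black stapler, 34 x 130 x 47 mm, bystander; origin at the centre of its underside.
- eraser: Blue-sleeved eraser, 23 x 52 x 13 mm, bystander; origin at the centre of its underside.
- glue_tube: Red and white glue tube, 40 x 136 x 28 mm, bystander; origin at the centre of its underside.
Mind the look-alikes: they are no part of the job. There is more than one size of the spindle; the job needs the larger.

How it is judged:
On the way, in this order (a step that is already met when the one before it is completed fails the run):
1. the loose cheek is slid home, within 4 mm of its stop (value of joint cheek below 0.004 m), for 0.2 s.
2. the spindle's plain end has come through the loose cheek's hole and stands between the cheeks, cheek still home (value of joint cheek below 0.004 m and x of spindle_tip in the frame of near_bore between -0.006 and 0.006 m and z of spindle_tip in the frame of near_bore between -0.006 and 0.006 m and y of spindle_tip in the frame of near_bore between 0.014 and 0.064 m and angle between the y axis of spindle and the y axis of holder, either way round below 0.2 rad), for 0.1 s.
At the end, for the whole second after the job is handed in: Loose cheek within 4 mm of home; spindle through both cheeks, knob on the loose side, plain end 8 mm or more past the fixed cheek, within 6 mm of the bore axis and 0.1 rad of its line; at rest, gripped with over 2 N, pressing on the holder with under 10 N (value of joint cheek below 0.004 m and x of spindle_tip in the frame of far_bore between -0.006 and 0.006 m and z of spindle_tip in the frame of far_bore between -0.006 and 0.006 m and y of spindle_tip in the frame of far_bore between 0.008 and 0.095 m and y of spindle_shoulder in the frame of near_bore below 0.002 m and angle between the y axis of spindle and the y axis of holder, either way round below 0.1 rad and contact force between the fingers and spindle above 2 N and contact force between spindle and holder below 10 N and linear speed of spindle below 0.03 m/s); the arm keeps its last pose, push and grip.
It fails at once if the mug is moved by more than 30 mm (distance of mug from where it was at the start of the episode above 0.03 m).
It fails at once if the stapler is moved by more than 30 mm (distance of stapler from where it was at the start of the episode above 0.03 m).
It fails at once if the eraser is moved by more than 30 mm (distance of eraser from where it was at the start of the episode above 0.03 m).
It fails at once if the glue tube is moved by more than 30 mm (distance of glue_tube from where it was at the start of the episode above 0.03 m).
It also fails if it takes over 61 s, if anything falls off the work surface, if the arm or the gripper's body presses on something with over 40 N, if the wrist force passes 120 N, or if a joint passes its speed limit or range.

## Working session

There is one attempt and no reset: what is moved stays moved. The work goes in short steps, Python scripts to look and compute and a tool call to move; the robot and the scene stay as the last step left them, time stands still between calls to the robot, and variables do not carry over. Pictures are saved under pics/ and viewed, at most 10 in all, crops included, and the job is handed in when it is done.

Besides the shell and the picture viewer there is one more tool, called after "Emit:" as name(argument=value, ...), one argument or row to a line, values as JSON. arm_command: Moves the arm, as the interface text tells. Its arguments: {"type":"object","properties":{"deltas":{"type":"array"},"newtons":{"type":"number"}},"required":["deltas"]}

```bash
mkdir -p pics
python3 - <<'E'
from bench import get_state, vision
import cv2, numpy as np
np.set_printoptions(precision=4,suppress=True)
s=get_state(); print(s['t'],s['eef_pos'],s['ee_rot'],s['width'],s['wrist_force'])
for n in ['side','top']:
    im=vision.snapshot(n); cv2.imwrite(f'pics/{n}0.png',cv2.resize(im,(800,600),interpolation=cv2.INTER_CUBIC)); cv2.imwrite(f'pics/{n}_raw.png',im)
    print(n,vision.camera_params(n))
print(vision.camera_params('wrist'))
E
```

```text
0.0 [ 0.1687 -0.6532  0.2306] [[ 0.9682  0.25   -0.0004]
 [ 0.25   -0.9682  0.0012]
 [-0.0001 -0.0013 -1.    ]] 0.08527193406216771 [-0.0606 -0.3674 -0.0772]
side {'fx': 385.63358201683565, 'fy': 385.63358201683565, 'cx': 250.8712312701319, 'cy': 184.47447339168747, 'R': array([[ 0.3621,  0.932 , -0.0171],
       [ 0.5887, -0.2429, -0.771 ],
       [-0.7227,  0.2691, -0.6366]]), 't': array([-0.1957, -0.2631,  1.4148])}
top {'fx': 372.9781014819431, 'fy': 372.9781014819431, 'cx': 251.09128951095548, 'cy': 191.6497989079928, 'R': array([[-0.0229, -0.9995,  0.0201],
       [-0.9897,  0.0198, -0.1419],
       [ 0.1415, -0.0231, -0.9897]]), 't': array([-0.0061,  0.5808,  1.0782])}
{'fx': 337.4164550842037, 'fy': 337.4164550842037, 'cx': 255.74626792525424, 'cy': 187.54063027060087, 'T_tool_cam': array([[-0.0003, -0.9537, -0.3009,  0.077 ],
       [ 1.    , -0.0001, -0.0006,  0.0002],
       [ 0.0005, -0.3009,  0.9537, -0.1432],
       [ 0.    ,  0.    ,  0.    ,  1.    ]])}
```

View pics/top0.png

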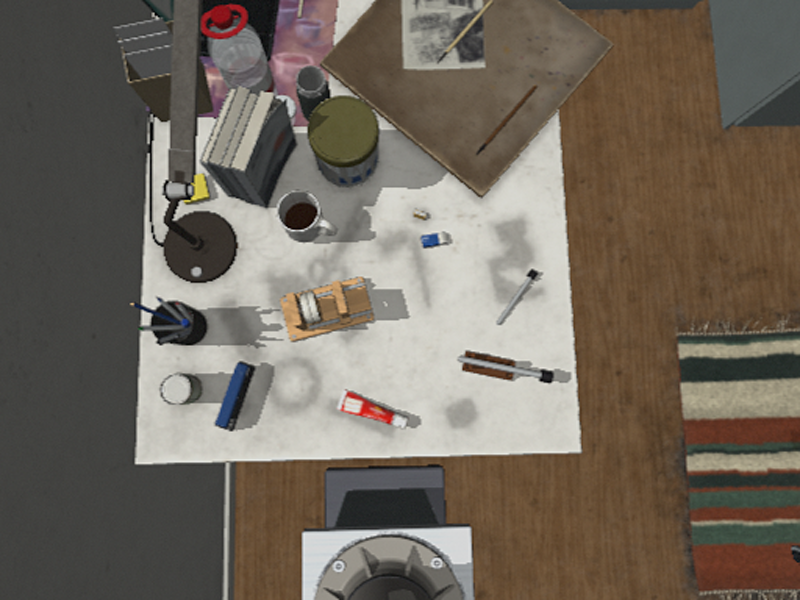

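View pics/side0.png

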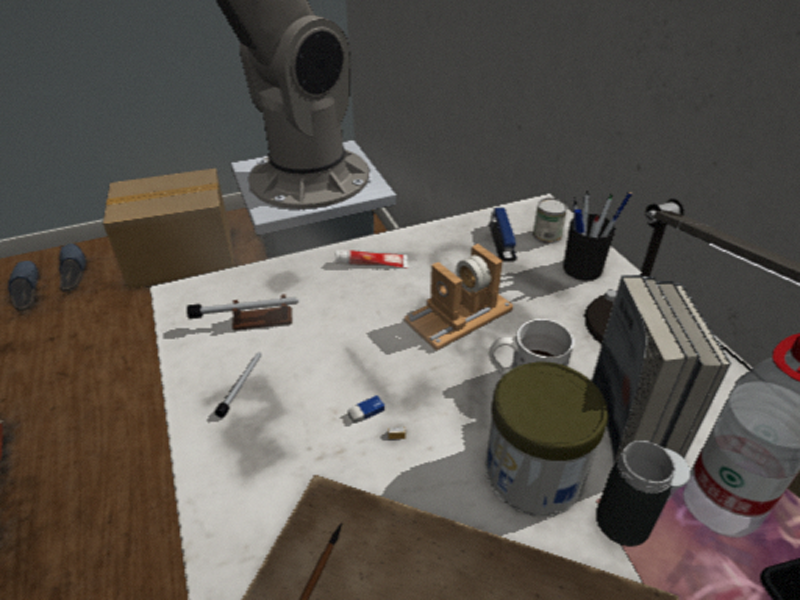

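The top view shows the holder around (330,308), with its loose cheek on the right (-y) at about (345,300) and its rolls and fixed cheek to the left. There are two spindle candidates:
- **On the dark wooden rest:** rod from (460,358) to its knob at (546,376).
- **On the desk:** a smaller rod at (518,297).

The one on the rest is longer and sits where the description says, so it fits. I'll confirm it with enlarged crops.

Run:
```python
import cv2, numpy as np
def tile(im,u0,v0,w,h,s):
    c=cv2.resize(im[v0:v0+h,u0:u0+w],None,fx=s,fy=s,interpolation=cv2.INTER_CUBIC)
    for u in range((u0//10+1)*10,u0+w,10):
        cv2.line(c,(int((u-u0)*s),0),(int((u-u0)*s),6),(0,0,255),1); cv2.putText(c,str(u),(int((u-u0)*s)-8,16),0,.35,(0,0,255),1)
    for v in range((v0//10+1)*10,v0+h,10):
        cv2.line(c,(0,int((v-v0)*s)),(6,int((v-v0)*s)),(0,0,255),1); cv2.putText(c,str(v),(8,int((v-v0)*s)+4),0,.35,(0,0,255),1)
    return c
t=cv2.imread('pics/top_raw.png'); s=cv2.imread('pics/side_raw.png')
a=tile(t,174,170,75,50,8); b=tile(t,285,165,80,85,5) 
cv2.imwrite('pics/c_top.png',np.hstack([cv2.copyMakeBorder(a,0,25,0,0,0),b])[:, :1000][:425] if False else np.vstack([a[:, :600], np.zeros((1,600,3),np.uint8)]))
c1=tile(t,178,174,66,48,6); c2=tile(t,288,168,66,80,6)
m=np.zeros((480,800,3),np.uint8); m[:288,:396]=c1; m[:480,400:796]=c2
cv2.imwrite('pics/c_top.png',m)
d1=tile(s,255,150,80,80,5); d2=tile(s,112,180,80,90,5)
m=np.zeros((450,800,3),np.uint8); m[:400,:400]=d1; m[:450,400:800]=d2
cv2.imwrite('pics/c_side.png',m)
```

```text
(no output)
```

View pics/c_top.png

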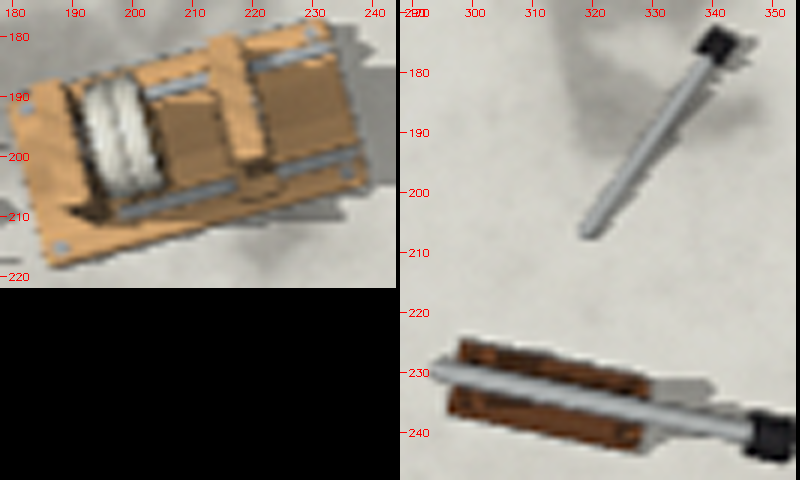

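View pics/c_side.png

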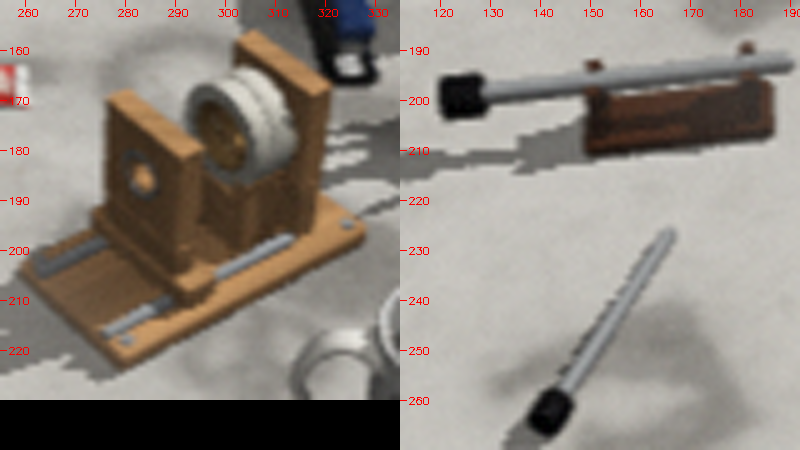

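The crops confirm that the spindle on the rest is the long one: top view tip (293.5,229.5), shoulder (347,240). The free rod at about (330,190) is shorter. In the side view, the loose cheek's hole is at (283,185). Next I fit the poses.

```bash
cat > h.py <<'E'
import numpy as np
from bench import get_state, vision
from scipy.optimize import least_squares
np.set_printoptions(precision=4,suppress=True)
P={n:vision.camera_params(n) for n in('top','side')}
def proj(n,X):
    p=P[n]; c=p['R']@np.asarray(X)+p['t']; return np.array([p['cx']+p['fx']*c[0]/c[2],p['cy']+p['fy']*c[1]/c[2]])
def W(q,X):
    c,s=np.cos(q[2]),np.sin(q[2]); return np.array([q[0]+c*X[0]-s*X[1],q[1]+s*X[0]+c*X[1],X[2]])
E
python3 - <<'E'
from h import *
B=.014;T=.11
# (cam,pixel,X,loose?)
o=[('top',(186.5,218),(-.045,.06,B),0),('top',(232.5,177.5),(.045,-.11,B),0),('top',(238.5,204.5),(-.045,-.11,B),0),
('side',(279.5,221),(.045,-.11,B),0),('side',(328,195),(.045,.06,B),0),('side',(259,203),(-.045,-.11,B),0),
('side',(302,158),(-.03,.02,T),0),('side',(306.5,155.7),(-.03,.034,T),0),('side',(321,166.5),(.03,.034,T),0),('side',(317,168.5),(.03,.02,T),0),
('side',(276.5,169),(-.03,-.034,T),1),('side',(281,167.5),(-.03,-.02,T),1),('side',(295.5,180),(.03,-.02,T),1),('side',(291,182),(.03,-.034,T),1),('side',(283,185.3),(0,-.034,.08),1),
('top',(212.5,181.5),(.03,-.02,T),1),('top',(217.5,180),(.03,-.034,T),1),('top',(222.5,199.5),(-.03,-.034,T),1),('top',(217,201),(-.03,-.02,T),1)]
def r(q): return np.array([proj(n,W(q,(X[0],X[1]-l*q[3],X[2])))-p for n,p,X,l in o])
f=least_squares(lambda q:r(q).ravel(),[.5,.1,.2,.04],loss='soft_l1'); print(f.x); print(r(f.x).round(1).tolist())
q=f.x
print('near',W(q,(0,-.034-q[3],.08)),'home near',W(q,(0,-.034,.08)),'ydir',[-np.sin(q[2]),np.cos(q[2])])
# spindle
o2=[('top',(293.7,229.5),.08),('top',(347,240),-.08),('side',(190,192.2),.08),('side',(129.5,198.3),-.08)]
def r2(q): return np.array([proj(n,W(q,(0,y,.036)))-p for n,p,y in o2])
f=least_squares(lambda q:r2(q).ravel(),[.45,-.3,.2]); print(f.x,r2(f.x).round(1).tolist()); q=f.x
print('grasp y=-55',W(q,(0,-.055,.036)))
s=get_state(); print(s['t'],s['eef_pos'])
E
```

```text
[0.5656 0.1343 0.231  0.0306]
[[-1.3, -0.1], [-0.1, -1.5], [1.1, -0.5], [-0.9, -0.0], [1.1, -0.2], [-1.3, -1.8], [-0.2, -0.7], [-0.6, -0.3], [0.6, 0.2], [0.4, 0.1], [-0.7, -0.2], [-0.8, -0.7], [-0.0, -1.0], [-0.0, -0.9], [-0.2, -1.0], [-0.3, -1.6], [-0.5, -1.3], [-0.3, -0.4], [0.3, -0.6]]
near [0.5804 0.0715 0.08  ] home near [0.5734 0.1012 0.08  ] ydir [np.float64(-0.22890992926190634), np.float64(0.973447607365342)]
[ 0.4488 -0.2204 -0.2257] [[-0.3, -0.6], [-0.9, -0.2], [0.2, -0.7], [-1.3, -0.2]]
grasp y=-55 [ 0.4364 -0.274   0.036 ]
0.1 [ 0.1687 -0.6532  0.2307]
```

Emit:
arm_command(
  deltas=[0, 22, -21, 0, -0.1, 0, 24, -19, 0, -0.1, 0, 25, -16, 0, -0.1, 0, 27, -13, 0, -0.1, 0, 28, -11, 0, -0.1, 0, 29, -8, 0, -0.1, 0, 30, -5, 0, -0.1, 0, 30, -2, 0, -0.1, 0, 30, 1, 0, -0.1, 0, 30, 4, 0, -0.1],
  newtons=40,
)

```text
t: 0.93
eef_pos: [0.3273, -0.3954, 0.2312]
ee_rot: [[0.308, 0.951, -0.0], [0.951, -0.308, 0.0], [-0.0, -0.0, -1.0]]
wrist_force: [1.4, 0.1, 0.7]
width: -0.0002
grip_force: 0.0
```

Emit:
arm_command(
  deltas=[0, 39, 9, 0, -0.1, 0, 38, 13, 0, -0.1, 0, 36, 17, 0, -0.1, 0, 34, 20, 0, -0.1, 0, 32, 24, 0, -0.1, 0, 30, 27, 0, -0.045, 0, 28, 28, 0, 0, 0, 28, 28, 0, 0, 0, 28, 28, 0, 0, 0, 28, 28, 0, 0],
)

```text
t: 1.77
eef_pos: [0.5373, -0.0565, 0.2313]
ee_rot: [[-0.225, 0.974, -0.0], [0.974, 0.225, -0.0], [-0.0, -0.0, -1.0]]
wrist_force: [0.5, -1.5, -0.8]
width: -0.0004
grip_force: 0.0
```

Emit:
arm_command(
  deltas=[0, 0, 0, 0, 0, 0, 0, 0, 0, 0],
)

```text
t: 1.93
eef_pos: [0.5373, -0.0558, 0.2309]
ee_rot: [[-0.229, 0.973, -0.001], [0.973, 0.229, 0.001], [0.001, -0.0, -1.0]]
wrist_force: [0.4, -2.0, 0.7]
width: -0.0003
grip_force: 0.0
```

```bash
cat >> h.py <<'E'
H=np.array([.5656,.1343,.231,.0306])
def toH(p):
    c,s=np.cos(H[2]),np.sin(H[2]); d=np.array(p[:2])-H[:2]; return np.array([c*d[0]+s*d[1],-s*d[0]+c*d[1],p[2]])
def wproj(s,X):
    p=vision.camera_params('wrist'); T=p['T_tool_cam']
    t=s['ee_rot'].T@(np.asarray(X)-s['eef_pos']) if 1 else 0
    c=T[:3,:3].T@(t-T[:3,3]); return np.array([p['cx']+p['fx']*c[0]/c[2],p['cy']+p['fy']*c[1]/c[2]])
def st():
    s=get_state(); s={k:np.array(v) for k,v in s.items()}; yaw=np.arctan2(s['ee_rot'][1,0],s['ee_rot'][0,0])
    print('t',s['t'],'eef',s['eef_pos'],'yaw',round(yaw,4),'F',s['wrist_force'],'w',s['width'],'g',s['grip_force'],'holder-frame',toH(s['eef_pos']),'dyaw',round(yaw-np.pi/2-H[2],4)); return s
E
python3 - <<'E'
from h import *
import cv2
s=st(); im=vision.snapshot('wrist'); cv2.imwrite('pics/w1raw.png',im)
im=cv2.resize(im,(768,576),interpolation=cv2.INTER_CUBIC)
for X in [(.045,-.11,.014),(-.045,-.11,.014),(.045,.06,.014),(-.045,.06,.014),(.03,.034,.11),(-.03,.034,.11),(.03,.02,.11),(-.03,.02,.11),(.03,-.034-H[3],.11),(-.03,-.034-H[3],.11),(.03,-.02-H[3],.11),(-.03,-.02-H[3],.11)]:
    u=wproj(s,W(H,X)); print(X,u); cv2.circle(im,tuple(int(v) for v in u*1.5),3,(0,0,255),1)
cv2.imwrite('pics/w1.png',im)
E
```

```text
t 1.9333 eef [ 0.5373 -0.0558  0.2309] yaw 1.8019 F [ 0.4478 -2.0274  0.7042] w -0.00025087313700909876 g 0.0 holder-frame [-0.0711 -0.1785  0.2309] dyaw 0.0001
(0.045, -0.11, 0.014) [369.0612  90.0605]
(-0.045, -0.11, 0.014) [281.2651  90.0762]
(0.045, 0.06, 0.014) [ 388.4663 -112.1111]
(-0.045, 0.06, 0.014) [ 285.6026 -112.0015]
(0.03, 0.034, 0.11) [ 416.9587 -145.7155]
(-0.03, 0.034, 0.11) [ 321.1618 -145.5994]
(0.03, 0.02, 0.11) [ 413.8427 -118.3472]
(-0.03, 0.02, 0.11) [ 319.9006 -118.2446]
(0.03, np.float64(-0.0646), 0.11) [397.3113  26.8513]
(-0.03, np.float64(-0.0646), 0.11) [313.2091  26.8896]
(0.03, np.float64(-0.0506), 0.11) [399.8037   4.9599]
(-0.03, np.float64(-0.0506), 0.11) [314.218    5.0072]
```

View pics/w1.png

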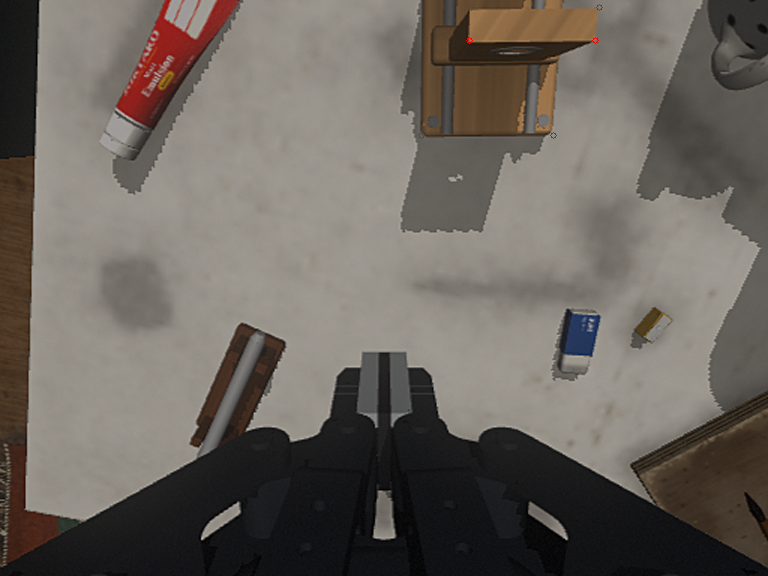

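The overlay of the fitted model lands on the base and cheek corners to within about 1 px: base corners at (421,135) and (553,135), cheek top edge at (470,40)–(596,41). The fit is good, so I move in to push.

Emit:
arm_command(
  deltas=[0, 12, 14, 35, 0, 0, 12, 14, 35, 0, 0, 12, 14, 35, 0, 0, 12, 14, 35, 0, 0, 12, 15, 36, 0, 0, 10, 0, 0, 0, 0, 0, 0, 0, 0],
)

```text
t: 2.57
eef_pos: [0.5884, 0.0271, 0.0534]
ee_rot: [[-0.226, 0.974, -0.004], [0.974, 0.226, 0.001], [0.002, -0.004, -1.0]]
wrist_force: [-0.3, 0.0, 1.3]
width: -0.0
grip_force: 0.0
```

Emit:
arm_command(
  deltas=[0, 8, 0, 0, 0, 0, 8, 0, 0, 0, 0, 8, 0, 0, 0, 0, 8, 0, 0, 0, 0, 8, 0, 0, 0, 0, 8, 0, 0, 0, 0, 6, 0, 0, 0, 0, 4, 0, 0, 0, 0, 0, 0, 0, 0],
)

```text
t: 3.32
eef_pos: [0.5769, 0.0836, 0.0554]
ee_rot: [[-0.226, 0.974, 0.0], [0.974, 0.226, 0.0], [0.0, 0.0, -1.0]]
wrist_force: [-0.4, 0.2, -0.0]
width: -0.0002
grip_force: 0.0
```

```bash
python3 -c "
from h import *
st()"
```

```text
t 3.3167 eef [0.5769 0.0836 0.0554] yaw 1.7989 F [-0.3584  0.1733 -0.0071] w -0.00022763720306112452 g 0.0 holder-frame [-0.0006 -0.0519  0.0554] dyaw -0.0029
```

Emit:
arm_command(
  deltas=[0, 3, 0, 0, 0, 0, 3, 0, 0, 0],
)

```text
t: 3.48
eef_pos: [0.5758, 0.0877, 0.0553]
ee_rot: [[-0.224, 0.975, -0.0], [0.975, 0.224, -0.001], [-0.001, -0.0, -1.0]]
wrist_force: [4.0, -20.7, 2.5]
width: 0.0006
grip_force: 0.0
```

Emit:
arm_command(
  deltas=[0, 2, 0, 0, 0, 0, 0, 0, 0, 0],
)

```text
t: 3.65
eef_pos: [0.5758, 0.0875, 0.0552]
ee_rot: [[-0.223, 0.975, 0.0], [0.975, 0.223, -0.003], [-0.003, -0.0, -1.0]]
wrist_force: [3.6, -15.0, 2.1]
width: 0.0001
grip_force: 0.0
```

Emit:
arm_command(
  deltas=[0, 2, 0, 0, 0, 0, 0, 0, 0, 0],
)

```text
t: 3.82
eef_pos: [0.5757, 0.0877, 0.0553]
ee_rot: [[-0.222, 0.975, 0.0], [0.975, 0.222, -0.005], [-0.005, -0.001, -1.0]]
wrist_force: [5.2, -24.5, 3.4]
width: 0.0001
grip_force: 0.0
```

The stop is reached: the push force rose to about 20 N with no further travel. I retreat and head for the spindle.

Emit:
arm_command(
  deltas=[0, -20, 0, 0, 0, 0, -20, -12, -30, 0, 0, -20, -12, -30, 0, 0, -29, -21, 0, 0.0915, 0, -31, -18, 0, 0.0915, 0, -32, -15, 0, 0.0915, 0, -34, -12, 0, 0.0915, 0, -35, -9, 0, 0.0915, 0.5, -35, -6, 0, 0, 0.5, -35, -6, 0, 0],
)

```text
t: 4.65
eef_pos: [0.468, -0.2038, 0.1154]
ee_rot: [[0.229, 0.973, 0.0], [0.973, -0.229, 0.0], [0.0, 0.0, -1.0]]
wrist_force: [0.6, -0.6, -0.0]
width: 0.0235
grip_force: 0.0
```

Emit:
arm_command(
  deltas=[0.5, -35, -6, 0, 0, 0.5, 0, 0, -30, 0, 0.5, 0, 0, 0, 0, 0.5, 0, 0, 0, 0],
)

```text
t: 4.98
eef_pos: [0.4554, -0.2361, 0.1463]
ee_rot: [[0.23, 0.973, 0.002], [0.973, -0.23, -0.001], [-0.0, 0.002, -1.0]]
wrist_force: [-0.7, -0.1, -0.6]
width: 0.0426
grip_force: 0.0
```

```bash
cat >> h.py <<'E'
S=np.array([.4488,-.2204,-.2257])
E
python3 - <<'E'
from h import *
import cv2
s=st(); im=vision.snapshot('wrist'); cv2.imwrite('pics/w2raw.png',im)
im=cv2.resize(im,(768,576),interpolation=cv2.INTER_CUBIC)
for X in [(-.006,.08,.036),(.006,.08,.036),(-.006,-.03,.036),(.006,-.03,.036),(-.012,-.08,.036),(.012,-.08,.036),(0,0,.036)]:
    u=wproj(s,W(S,X)); print(X,u); cv2.circle(im,tuple(int(v) for v in u*1.5),3,(0,0,255),1)
cv2.imwrite('pics/w2.png',im)
cv2.imwrite('pics/top2.png',vision.snapshot('top')[150:250,160:360])
E
```

```text
t 4.9833 eef [ 0.4554 -0.2361  0.1463] yaw 1.3387 F [-0.6904 -0.0896 -0.5555] w 0.04262521090045314 g 0.0 holder-frame [-0.1921 -0.3353  0.1463] dyaw -0.4631
(-0.006, 0.08, 0.036) [231.7086  55.9973]
(0.006, 0.08, 0.036) [248.8154  55.8749]
(-0.006, -0.03, 0.036) [235.5771 203.3807]
(0.006, -0.03, 0.036) [250.5905 203.2814]
(-0.012, -0.08, 0.036) [229.9284 259.1223]
(0.012, -0.08, 0.036) [258.3731 258.94  ]
(0, 0, 0.036) [242.3849 166.8338]
```

View pics/w2.png

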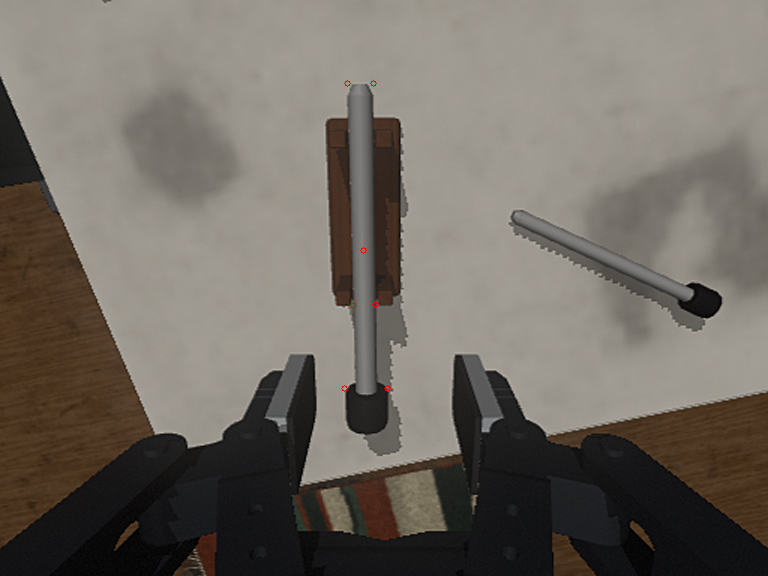

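The wrist view shows the spindle's tip at (361,84) and shoulder at (366,390), both matching my model to about 1 px. I descend and grip.

Emit:
arm_command(
  deltas=[0.5, -21, -5, 0, -0.006, 0.5, -20, -5, 0, 0, 0.5, 0, 0, 30, 0, 0.5, 0, 0, 35, 0, 0.5, 0, 0, 35, 0, 0.5, 0, 0, 29, 0, 0.5, 0, 0, 0, 0, 0.5, 0, 0, 0, 0],
  newtons=60,
)

```text
t: 5.75
eef_pos: [0.4351, -0.2717, 0.0152]
ee_rot: [[0.221, 0.975, -0.003], [0.975, -0.221, 0.002], [0.002, -0.004, -1.0]]
wrist_force: [0.8, -0.5, 1.0]
width: 0.0429
grip_force: 0.0
```

```bash
python3 -c "
from h import *
s=st(); c,q=np.cos(S[2]),np.sin(S[2]); d=s['eef_pos'][:2]-S[:2]; print('in spindle',c*d[0]+q*d[1],-q*d[0]+c*d[1])"
```

```text
t 5.75 eef [ 0.4351 -0.2717  0.0152] yaw 1.3476 F [ 0.8476 -0.4777  1.0446] w 0.042943953683046585 g 0.0 holder-frame [-0.2199 -0.3653  0.0152] dyaw -0.4542
in spindle -0.0018409658018040745 -0.05302231996251307
```

Emit:
arm_command(
  deltas=[0.5, 0, 2, 0, 0, 0, 0, 0, 0, 0, 0, 0, 0, 0, 0, 0, 0, 0, 0, 0, 0, 0, 0, 0, 0, 0, 0, 0, 0, 0],
  newtons=60,
)

```text
t: 6.25
eef_pos: [0.438, -0.2739, 0.0171]
ee_rot: [[0.223, 0.975, 0.001], [0.975, -0.223, -0.001], [-0.001, 0.001, -1.0]]
wrist_force: [-2.7, -0.1, 6.0]
width: 0.0101
grip_force: 58.5
```

```bash
python3 -c "
from h import *
s=st()"
```

```text
t 6.25 eef [ 0.438  -0.2739  0.0171] yaw 1.3459 F [-2.6902 -0.0834  5.992 ] w 0.010100677504638007 g 58.45772624015808 holder-frame [-0.2177 -0.3681  0.0171] dyaw -0.4559
```

Gripped at 58 N. I lift straight up and carry it towards the holder.

Emit:
arm_command(
  deltas=[0, 0, 0, -10, 0, 0, 0, 0, -20, 0, 0, 0, 0, -25, 0, 0, 0, 0, -25, 0, 0, 0, 0, -25, 0, 0, 0, 0, -15, 0, 0, 0, 0, 0, 0],
)

```text
t: 6.83
eef_pos: [0.4395, -0.2743, 0.1404]
ee_rot: [[0.223, 0.975, 0.005], [0.975, -0.223, -0.003], [-0.002, 0.005, -1.0]]
wrist_force: [1.5, 0.1, -1.9]
width: 0.0097
grip_force: 58.5
```

Emit:
arm_command(
  deltas=[0, 15, 7, 0, -0.04, 0, 30, 17, 0, -0.08, 0, 28, 18, 0, -0.08, 0, 27, 21, 0, -0.08, 0, 25, 23, 0, -0.08, 0, 23, 25, 0, -0.08, 0, 21, 27, 0, -0.016, 0, 21, 27, 0, 0, 0, 13, 17, 0, 0, 0, 0, 0, 0, 0],
)

```text
t: 7.67
eef_pos: [0.615, -0.0538, 0.1358]
ee_rot: [[-0.236, 0.972, 0.001], [0.972, 0.236, 0.003], [0.003, 0.001, -1.0]]
wrist_force: [-1.5, 0.8, -0.5]
width: 0.0096
grip_force: 58.5
```

Emit:
arm_command(
  deltas=[0, 0, 0, 0, 0, 0, 0, 0, 0, 0],
)

```text
t: 7.83
eef_pos: [0.6122, -0.0598, 0.1356]
ee_rot: [[-0.23, 0.973, -0.001], [0.973, 0.23, -0.0], [0.0, -0.001, -1.0]]
wrist_force: [1.0, -0.7, -0.1]
width: 0.0099
grip_force: 58.5
```

Run:
```python
from h import *
import cv2
s=st(); im=vision.snapshot('wrist'); cv2.imwrite('pics/w3raw.png',im)
im=cv2.resize(im,(768,576),interpolation=cv2.INTER_CUBIC)
R,p=s['ee_rot'],s['eef_pos']
for y in (.135,.1,.05):
  for x in(-.006,0,.006):
    u=wproj(s,p+R@np.array([y,x,-.019])); print(y,x,u); cv2.circle(im,tuple(int(v) for v in u*1.5),2,(0,0,255),1)
for X in [(.03,-.034,.11),(-.03,-.034,.11),(.03,-.02,.11),(-.03,-.02,.11)]+[(a,b,.11) for a in(-.03,.03) for b in (.02,.034)]+[(a,-.11,.014) for a in (-.045,.045)]:
    u=wproj(s,W(H,X)); print(X,u); cv2.circle(im,tuple(int(v) for v in u*1.5),2,(0,255,0),1)
cv2.imwrite('pics/w3.png',im)
```

```text
t 7.8333 eef [ 0.6122 -0.0598  0.1356] yaw 1.8027 F [ 1.0151 -0.7377 -0.1028] w 0.009917560013215929 g 58.52397859096527 holder-frame [ 0.001  -0.1997  0.1356] dyaw 0.0009
0.135 -0.006 [ 234.8055 -123.3887]
0.135 0 [ 254.8597 -123.4105]
0.135 0.006 [ 274.9169 -123.4322]
0.1 -0.006 [236.807    6.9678]
0.1 0 [254.9763   6.9569]
0.1 0.006 [273.148    6.9459]
0.05 -0.006 [239.0908 155.7151]
0.05 0 [255.1092 155.7142]
0.05 0.006 [271.1295 155.7133]
(0.03, -0.034, 0.11) [ 328.6037 -153.003 ]
(-0.03, -0.034, 0.11) [ 177.9979 -152.866 ]
(0.03, -0.02, 0.11) [ 330.9682 -198.583 ]
(-0.03, -0.02, 0.11) [ 175.5224 -198.3951]
(-0.03, 0.02, 0.11) [ 167.4845 -346.2233]
(-0.03, 0.034, 0.11) [ 164.2735 -405.2799]
(0.03, 0.02, 0.11) [ 338.6463 -346.5963]
(0.03, 0.034, 0.11) [ 341.7142 -405.7355]
(-0.045, -0.11, 0.014) [193.6545  62.9679]
(0.045, -0.11, 0.014) [315.733   63.0297]
```

View pics/w3.png

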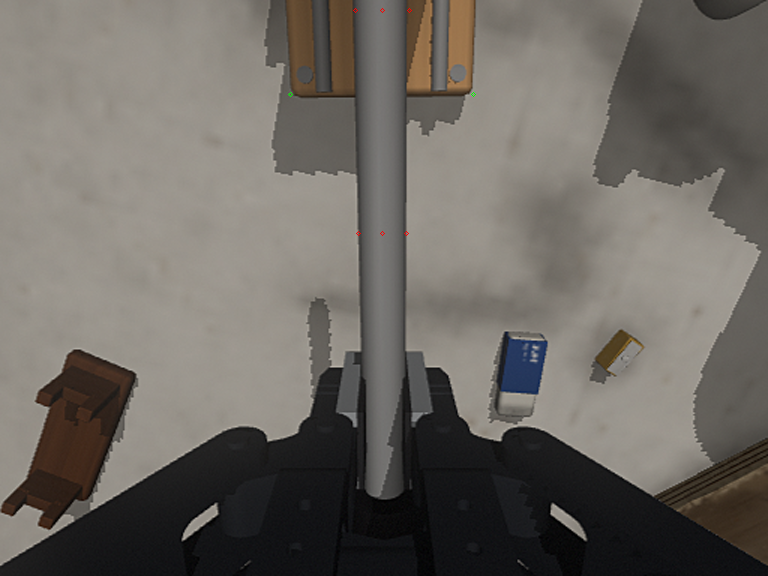

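The wrist view shows the spindle centred in the grip at about (382,233), in line with the holder; base corners are at (290,95) and (473,95). The rod's pitch still needs measuring, from its width per row and the side camera.

Run:
```python
from h import *
import cv2
s=st(); im=cv2.imread('pics/w3raw.png').astype(float)
sat=im.max(2)-im.min(2)
g=cv2.GaussianBlur(im.mean(2),(1,5),0)
for v in (20,70,90,110,130,155,170,190,210,225):
    row=g[v-2:v+3].mean(0); d=np.gradient(row)
    l=220+np.argsort(-abs(d[220:250]))[:3]; r=260+np.argsort(-abs(d[260:290]))[:3]; print(v,sorted(l),sorted(r))
m=[]
R,p=s['ee_rot'],s['eef_pos']
for n in('side','top'):
    im=vision.snapshot(n); cv2.imwrite(f'pics/{n}3raw.png',im)
    a=[proj(n,p+R@np.array([y,0,-.019])) for y in(.135,-.025)]; print(n,a)
    c=((a[0]+a[1])/2).astype(int)
    w,h=(100,75)
    u0,v0=max(0,c[0]-50),max(0,c[1]-37); t=cv2.resize(im[v0:v0+h,u0:u0+w],(400*2,300*2) if 0 else (400,300),interpolation=cv2.INTER_CUBIC)
    for q in a: cv2.circle(t,tuple(int(k) for k in (q-[u0,v0]+.5)*4),3,(0,0,255),1)
    t=cv2.resize(t,(800,600)) if n=='side' else t; m.append(t); print(u0,v0)
cv2.imwrite('pics/s3.png',m[0])
```

```text
t 7.8833 eef [ 0.6122 -0.0604  0.1358] yaw 1.8017 F [ 0.0816  0.41   -1.3634] w 0.010073407499022434 g 58.52416813373566 holder-frame [ 0.0007 -0.2002  0.1358] dyaw -0.0
20 [np.int64(220), np.int64(235), np.int64(237)] [np.int64(279), np.int64(280), np.int64(287)]
70 [np.int64(235), np.int64(236), np.int64(238)] [np.int64(269), np.int64(270), np.int64(271)]
90 [np.int64(236), np.int64(237), np.int64(239)] [np.int64(270), np.int64(271), np.int64(286)]
110 [np.int64(236), np.int64(237), np.int64(239)] [np.int64(268), np.int64(270), np.int64(271)]
130 [np.int64(237), np.int64(238), np.int64(240)] [np.int64(268), np.int64(270), np.int64(271)]
155 [np.int64(238), np.int64(239), np.int64(241)] [np.int64(268), np.int64(270), np.int64(271)]
170 [np.int64(238), np.int64(239), np.int64(241)] [np.int64(268), np.int64(270), np.int64(271)]
190 [np.int64(238), np.int64(239), np.int64(240)] [np.int64(268), np.int64(270), np.int64(271)]
210 [np.int64(239), np.int64(240), np.int64(242)] [np.int64(268), np.int64(270), np.int64(271)]
225 [np.int64(220), np.int64(239), np.int64(240)] [np.int64(269), np.int64(270), np.int64(271)]
side [array([283.8728, 160.2285]), array([226.4748, 185.3151])]
205 135
top [array([218.72  , 186.0861]), array([275.9386, 171.6696])]
197 141
```

View pics/s3.png

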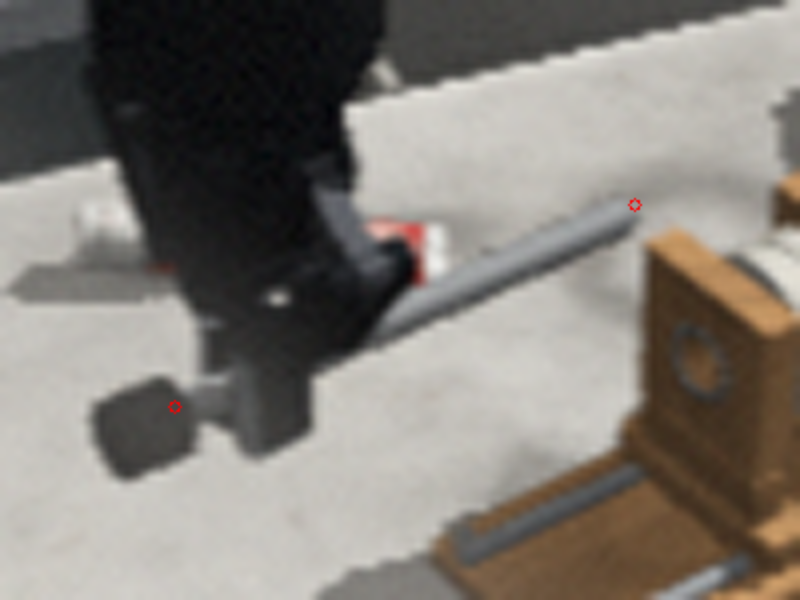

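In the side crop the rod runs parallel to the predicted line, with its tip at (628,213) and the hole ring at (702,360). The pitch is about zero, so I lower it to bore height and check against the hole.

Emit:
arm_command(
  deltas=[0, 0, 0, 20, 0, 0, 0, 0, 25, 0, 0, 0, 0, 20, 0, 0, 0, 0, 10, 0, 0, 0, 0, 0, 0, 0, 0, 0, 0, 0],
)

```text
t: 8.48
eef_pos: [0.6129, -0.06, 0.0616]
ee_rot: [[-0.229, 0.973, -0.0], [0.973, 0.229, 0.0], [0.0, -0.0, -1.0]]
wrist_force: [0.1, -0.3, -0.3]
width: 0.0099
grip_force: 58.6
```

Run:
```python
from h import *
import cv2
s=st(); R,p=s['ee_rot'],s['eef_pos']; im=vision.snapshot('side')
u0,v0=225,150
t=cv2.resize(im[v0:v0+75,u0:u0+100],(800,600),interpolation=cv2.INTER_CUBIC)
for X,c in [(p+R@np.array([.133,0,-.019]),(0,0,255)),(p+R@np.array([.06,0,-.019]),(0,0,255)),(W(H,(0,-.034,.08)),(0,255,0))]+[(W(H,(a,b,.11)),(0,255,0)) for a in(-.03,.03) for b in(-.034,-.02)]:
    q=proj('side',X); cv2.circle(t,tuple(int(k) for k in (q-[u0,v0]+.5)*8),3,c,1)
cv2.imwrite('pics/s4.png',t)
```

```text
t 8.4833 eef [ 0.6129 -0.06    0.0616] yaw 1.8018 F [ 0.0704 -0.2555 -0.3148] w 0.00990852141064525 g 58.5545414686203 holder-frame [ 0.0015 -0.2     0.0616] dyaw 0.0
```

View pics/s4.png

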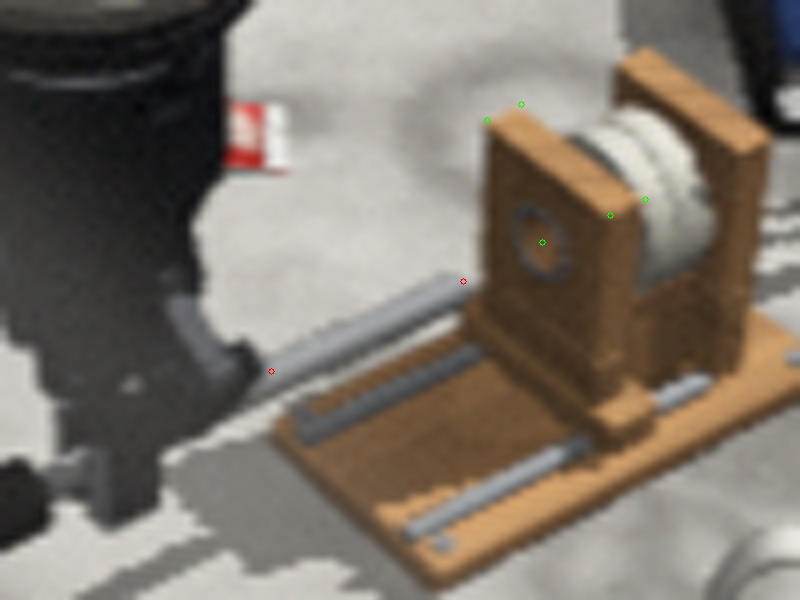

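The cheek is home: its modelled top corner (487,121) and hole (542,242) match the picture. The rod tip at (460,284) points at the hole, perhaps 1 mm low. I insert it, raising about 1 mm.

Emit:
arm_command(
  deltas=[0, 8, -1, -1, 0, 0, 10, 0, 0, 0, 0, 8, 0, 0, 0, 0, 5, 0, 0, 0, 0, 4, 0, 0, 0, 0, 4, 0, 0, 0, 0, 4, 0, 0, 0],
)

```text
t: 9.12
eef_pos: [0.602, -0.0177, 0.0624]
ee_rot: [[-0.229, 0.973, 0.0], [0.973, 0.229, -0.0], [-0.0, 0.0, -1.0]]
wrist_force: [-0.3, 0.4, -1.3]
width: 0.0096
grip_force: 58.6
```

Emit:
arm_command(
  deltas=[0, 4, 0, 0, 0, 0, 4, 0, 0, 0, 0, 4, 0, 0, 0, 0, 0, 0, 0, 0],
)

```text
t: 9.45
eef_pos: [0.5991, -0.0054, 0.0623]
ee_rot: [[-0.23, 0.973, -0.0], [0.973, 0.23, 0.0], [0.0, 0.0, -1.0]]
wrist_force: [-0.4, 1.0, -1.4]
width: 0.01
grip_force: 58.6
```

```bash
python3 -c "
from h import *
s=st(); print(s['torque'])"
```

```text
t 9.45 eef [ 0.5991 -0.0054  0.0623] yaw 1.8031 F [-0.376   0.9897 -1.4306] w 0.010018570116428397 g 58.55360269546509 holder-frame [ 0.0007 -0.1437  0.0623] dyaw 0.0013
[-0.037  -0.0308 -0.0025]
```

The tip is through the loose cheek with no contact force. I go on through the rolls to the fixed cheek.

Emit:
arm_command(
  deltas=[0, 5, 0, 0, 0, 0, 5, 0, 0, 0, 0, 5, 0, 0, 0, 0, 5, 0, 0, 0, 0, 4, 0, 0, 0, 0, 4, 0, 0, 0, 0, 4, 0, 0, 0, 0, 4, 0, 0, 0],
)

```text
t: 10.12
eef_pos: [0.591, 0.029, 0.0624]
ee_rot: [[-0.229, 0.973, 0.0], [0.973, 0.229, -0.0], [-0.0, 0.0, -1.0]]
wrist_force: [0.3, -0.1, -0.9]
width: 0.01
grip_force: 58.6
```

Emit:
arm_command(
  deltas=[0, 4, 0, 0, 0, 0, 4, 0, 0, 0, 0, 0, 0, 0, 0],
)

```text
t: 10.37
eef_pos: [0.589, 0.0375, 0.0624]
ee_rot: [[-0.23, 0.973, -0.0], [0.973, 0.23, 0.0], [0.0, 0.0, -1.0]]
wrist_force: [0.0, 1.0, -0.9]
width: 0.0098
grip_force: 58.6
```

```bash
python3 -c "
from h import *
s=st(); print(s['torque'])"
```

```text
t 10.3667 eef [0.589  0.0375 0.0624] yaw 1.8032 F [ 0.0217  1.0241 -0.8824] w 0.00982094217996647 g 58.55369567871094 holder-frame [ 0.0006 -0.0996  0.0624] dyaw 0.0014
[-0.0663 -0.0401 -0.0204]
```

Emit:
arm_command(
  deltas=[0, 4, 0, 0, 0, 0, 4, 0, 0, 0, 0, 4, 0, 0, 0, 0, 3, 0, 0, 0, 0, 2, 0, 0, 0, 0, 0, 0, 0, 0, 0, 0, 0, 0, 0, 0, 0, 0, 0, 0],
)

```text
t: 11.03
eef_pos: [0.5854, 0.0527, 0.0623]
ee_rot: [[-0.229, 0.973, 0.0], [0.973, 0.229, -0.0], [-0.0, -0.0, -1.0]]
wrist_force: [-0.1, 0.6, -1.1]
width: 0.0099
grip_force: 58.6
```

Run:
```python
from h import *
import cv2
s=st(); print(s['torque'])
m=[]
for n,u0,v0 in(('side',240,145),('top',160,160)):
    im=vision.snapshot(n); t=cv2.resize(im[v0:v0+90,u0:u0+100],(400,360),interpolation=cv2.INTER_CUBIC)
    for X in [W(H,(0,.034,.08)),W(H,(0,.05,.08)),W(H,(-.03,-.034,.11)),W(H,(.03,-.034,.11)),W(H,(.03,-.02,.11))]:
        cv2.circle(t,tuple(int(k) for k in (proj(n,X)-[u0,v0]+.5)*4),2,(0,0,255),1)
    m.append(t)
cv2.imwrite('pics/f.png',np.hstack(m))
```

```text
t 11.0333 eef [0.5854 0.0527 0.0623] yaw 1.802 F [-0.09    0.5729 -1.0633] w 0.009929335188460498 g 58.55355620384216 holder-frame [ 0.0006 -0.084   0.0623] dyaw 0.0002
[-0.0436 -0.0579 -0.0076]
```

View pics/f.png

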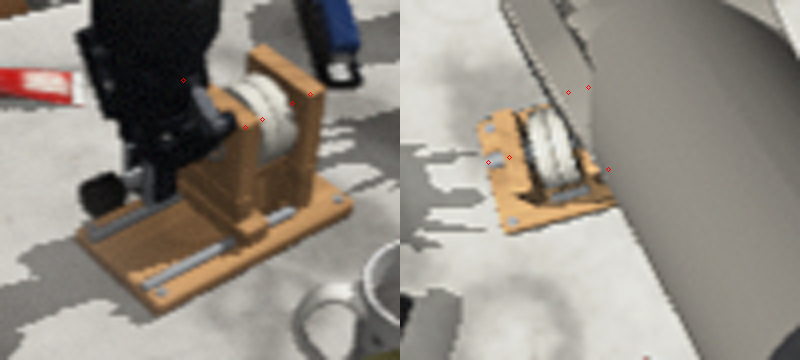

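The final top view shows the spindle end standing out beyond the fixed cheek at (488,161), where y = +50 mm projects, so about 16 mm is proud. The side view shows the cheek still home, with its corner at (245,127). Forces are about 1 N, so I hand it in.

```bash
python3 -c "
from bench import ticket
print(ticket.sign_off())"
```

```text
the job is handed in; nothing more can be done
None
```

The job is handed in, though the sign-off returned no verdict: the loose cheek is home and the spindle runs through both cheeks about 16 mm past the fixed one, gripped at about 58 N with about 1 N at the wrist.

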